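# Crank the sample stage to its red marker

## Task

Two identical hand-cranked screw stages stand on the bench. On the one whose carriage carries the small black sample puck, hold the crank by its black knob and wind it clockwise (seen from above), keeping the crank seated on its square shaft end, until the white pointer on the carriage stands level with the red marker beside the track. Then let go of the crank.

Things in the scene. Friction and masses are not known exactly. Their poses are not given: they have to be found in the camera images.
- hub_a (a point): Crank hub on the stage with the black puck: steel block 34 x 34 x 28 mm, its through socket resting (0.75 mm play, held by weight only, crank 0.2-0.35 kg) on a 16 mm square upright shaft end. Point: on the shaft axis at hub top, 94 mm above the bench; x points along the crank arm to the knob, z up. Shaft friction 0.12 N m (2.4 N at the knob); stays where left; pushing the carriage cannot turn it.
- grip_a (a point): Centre of the upright black round knob of that crank: 26 mm diameter, 99 to 148 mm above the bench, this point half-way up at 124 mm. It spins freely on its own axis (the gripper need not turn) and runs round the shaft axis in a level circle of 50 mm radius. Arm below it: 20 mm wide, top at 94 mm; nothing else of the stage is higher. x along the arm away from the shaft, z up.
- pointer_a (a point): Tip of the white pointer blade (4 mm wide) at the side of the aluminium carriage (60 x 74 mm, black puck of 30 mm diameter in a nest on it), 40 mm above the bench. The carriage runs along the track away from the crank, 24 mm for each full clockwise turn seen from above; anticlockwise brings it back.
- mark_a (a point): Tip of the fixed red marker (16 x 14 mm, 28 mm high) beside that track. Its x axis lies along the track, towards the crank end; the pointer is level when its offset along x is 0 (it passes just above). It starts 48 to 72 mm away on the crank side and can run 14 mm past, or more. The other stage (white nylon cylinder on its carriage), 0.24 m or more off between shafts, is alike and not to be used.
There are look-alikes about, which are no part of the job. What is shaped like the part that bears hub_a but orange, purple or yellow is not meant.

How it is judged:
By the outcome, as a careful person would: the job done as asked, in the order asked, and still so for the second after the job is handed in, with the robot touching nothing.
It also fails if it takes over 58 s, if anything falls off the work surface, if the arm or the gripper's body presses on something with over 40 N, if the wrist force passes 120 N, or if a joint passes its speed limit or range.

## Robot

A 6-joint arm with a two-finger parallel gripper is mounted at the origin on the work surface; the furniture and walls round the work are solid. World frame = base frame: x ahead of the robot, y to its left, z up, the work surface at z = 0. Lengths are in m, angles in rad, forces in N, time in s.
With the tool pointing down it reaches from about 0.35 to 0.975 m from the base axis. Payload 17.4 kg.
Tool frame: the origin (TCP) lies on the centre line of the jaws, within the pads' length; the fingertips stand 25 mm ahead of it and the grasp point (between the pads) lies 6 mm ahead of it; z points along the fingers, y is the line along which they close (so a half turn about z gives the same grasp; the last joint's range is limited). The gripper opens to 85 mm and grips with 20 to 120 N. Pads are 22 mm wide; open, the fingers measure 114 mm over their backs; the gripper's body (76 mm by 85 mm) begins 54 mm behind the grasp point. The pads swing forward as they close: fully open they stand 13 mm farther back than shut.
Start: joints at [1.228, 0.116, 1.442, -0, 1.584, -0.038], TCP at [0.203, 0.644, 0.22] pointing down, gripper open.
Joint ranges: [-2.83, 2.83], [-0.83, 2.19], [0.07, 2.5], [-1.14, 4.28], [0.01, 3], [-2.97, 2.97]. Speed limits (rad/s): [1.89, 1.89, 2.22, 3.14, 3.14, 3.14].

## Interface

Orientations are given as a unit quaternion [w, x, y, z].
In Python, from workcell import * gives the robot as it stands.
- The arm moves only by the tool play_rows, never from a script. Its argument "motion" is text: rows parted by semicolons, each of 7 numbers parted by spaces: the shift along the tool's x, y, z each as a share of 0.1 m, from -1 to 1, then the turn, a rotation vector about the tool's x, y, z each as a share of 180 degrees, from -1 to 1, then the closure, from 0 (fully open) to 1 (shut). A call has 1 to 12 rows; each row shifts and turns the commanded pose from where the row before left it, along the tool's axes as they then stand; what a row does not reach is not made up. A row lasts 1/8 s, in which the tool goes at most 62.5 mm and 10.7 degrees, less where a joint would pass 70% of its speed; a pose out of reach is approached as far as the arm can. A call with a number of a shift or a turn outside -1 to 1 is refused whole. A call with a gripper value outside its range is refused whole. The fingers move at their own pace and stop on an object; "newtons" is the grip in N (left out, the last holds). Time passes only in rows, so rows that do not move let the fingers close. It gives the time, the measured TCP pose, the force, the opening and the grip force at its end, in the units of the state.
- sense(): the state, without advancing time (a new reading comes with each control period).
- camera(name): name is "scene" or "top"; returns a dict with "pixels" (400x640x3 uint8, red, green, blue), "z_map" (400x640 float32, m along the optical axis (not along the pixel's ray), 0 where there is no reading), "camera_matrix" (3x3 intrinsics, pixels), "R" (3x3) and "t" (3): a world point X has camera coordinates R X + t. Camera axes: x right, y down, z forward; pixel columns grow to the right and rows downward; lengths in m; the calibration is good to about 2 mm. A picture is of the moment at which its call begins.
- sign_off(): hands the job in; it is judged then, once.
Trained networks look in a picture, given as the dict that the camera call returned (one of the last four; its "shot" number tells which), for a name from the list of things; names that differ only in an ending like _2 or _b are one class to them, and where a whole thing is asked for, a point or a joint stands for the part that bears it (a point fixed in the world has none). Each returns a list of dicts, best first, with "p" (0 to 1); they miss things now and then, are a little off and sometimes report something else, mostly with a low value. They report only what shows in the picture. A call takes as long as a camera call. They do not tell look-alikes from the thing itself.
- look_for(label, picture): "extent" ([left, top, right, bottom] as shares, 0 to 1, of the picture: columns of its width, rows of its height, round what is visible of it).
- mark_of(label, picture): "location" ([row, column] as shares, 0 to 1, of the picture: columns of its width, rows of its height: a listed point, or the origin of a listed thing).
The state is a dict: "t": time; "joint_positions": joint angles; "dq": joint speeds; "effort": joint torques, N m; "tool_pos": TCP position; "tool_rot": TCP orientation; "force": force on the tool from outside, world axes, zero at the start; "wrist_torque": the same for the moment, N m; "gripper_width": finger opening in m; "grasp_force": force on a finger pad.
Only numpy, scipy, OpenCV 4.12 (cv2) and the standard library are available. Lean on these libraries where they do the work, as an engineer would, in place of code of your own. Each camera call takes 0.05 s, during which the arm holds its last target. There are 200 camera calls.

## Working session

There is one attempt and no reset: what is moved stays moved. The work goes in short steps, Python scripts to look and compute and a tool call to move; the robot and the scene stay as the last step left them, time stands still between calls to the robot, and variables do not carry over. Pictures are saved under pics/ and viewed, at most 10 in all, crops included, and the job is handed in when it is done.

Besides the shell and the picture viewer there is one more tool, called after "Emit:" as name(argument=value, ...), one argument or row to a line, values as JSON. play_rows: Moves the arm, as the interface text tells. Its arguments: {"type":"object","properties":{"motion":{"type":"string"},"newtons":{"type":"number"}},"required":["motion"]}

```bash
mkdir -p pics
cat > h.py <<'E'
from workcell import *
import numpy as np, cv2
def world(pic,r,c,z=None):
    K=pic["camera_matrix"];R=np.array(pic["R"]);t=np.array(pic["t"])
    d=np.linalg.inv(K)@np.array([c,r,1.0])
    if z is None:
        D=pic["z_map"][int(r),int(c)]; return R.T@(d*D-t)
    o=-R.T@t; v=R.T@d
    return o+v*(z-o[2])/v[2]
E
python3 - <<'E'
from h import *
for n in("top","scene"):
    p=camera(n); im=cv2.cvtColor(p["pixels"],cv2.COLOR_RGB2BGR); cv2.imwrite(f"pics/{n}0.png",im)
    for l,z in(("hub_a",.094),("grip_a",.124),("pointer_a",.04),("mark_a",.028)):
        for m in mark_of(l,p)[:4]:
            r,c=m["location"][0]*400,m["location"][1]*640
            print(n,l,round(m["p"],2),round(r),round(c),world(p,r,c,z).round(4),world(p,r,c).round(3))
s=sense();print(s["tool_pos"],s["tool_rot"],s["t"])
E
```

```text
top hub_a 0.78 201 268 [0.4758 0.479  0.094 ] [0.481 0.487 0.026]
top hub_a 0.74 181 380 [0.5204 0.1743 0.094 ] [0.528 0.166 0.02 ]
top hub_a 0.62 182 201 [0.5301 0.6592 0.094 ] [ 0.54   0.682 -0.   ]
top hub_a 0.55 176 327 [0.539  0.3172 0.094 ] [0.538 0.317 0.099]
top grip_a 0.74 152 332 [0.5994 0.3037 0.124 ] [0.596 0.304 0.146]
top grip_a 0.68 183 258 [0.5216 0.5005 0.124 ] [0.526 0.506 0.079]
top grip_a 0.52 198 377 [0.474  0.1872 0.124 ] [0.477 0.183 0.081]
top grip_a 0.5 172 215 [0.5533 0.6145 0.124 ] [0.559 0.625 0.076]
top pointer_a 0.55 205 308 [0.4662 0.3732 0.04  ] [0.469 0.375 0.001]
top mark_a 0.42 224 302 [0.4121 0.3903 0.028 ] [0.412 0.391 0.018]
scene hub_a 0.83 152 284 [0.4921 0.5824 0.094 ] [0.533 0.665 0.023]
scene hub_a 0.7 187 300 [0.4531 0.4185 0.094 ] [0.492 0.49  0.021]
scene hub_a 0.61 198 343 [0.5284 0.314  0.094 ] [0.53  0.317 0.091]
scene hub_a 0.57 247 371 [0.4883 0.1285 0.094 ] [0.532 0.179 0.017]
scene grip_a 0.95 184 363 [0.5896 0.3063 0.124 ] [0.581 0.296 0.136]
scene grip_a 0.85 242 352 [0.4422 0.1495 0.124 ] [0.467 0.181 0.078]
scene grip_a 0.84 145 299 [0.5301 0.5539 0.124 ] [0.565 0.618 0.069]
scene grip_a 0.64 168 302 [0.4821 0.4556 0.124 ] [0.511 0.507 0.075]
scene pointer_a 0.67 209 315 [0.471  0.3676 0.04  ] [0.471 0.367 0.04 ]
scene mark_a 0.52 220 295 [0.4039 0.369  0.028 ] [0.409 0.379 0.017]
[0.20257964 0.64389008 0.21957648] [ 1.64154202e-05  1.51796404e-01  9.88411782e-01 -2.47367539e-05] 0.5
```

View pics/top0.png

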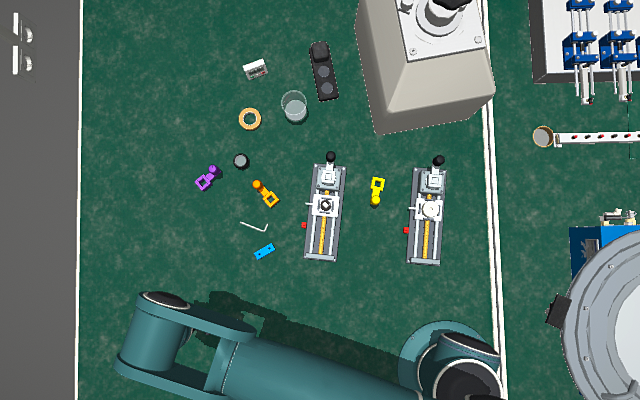

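View pics/scene0.png

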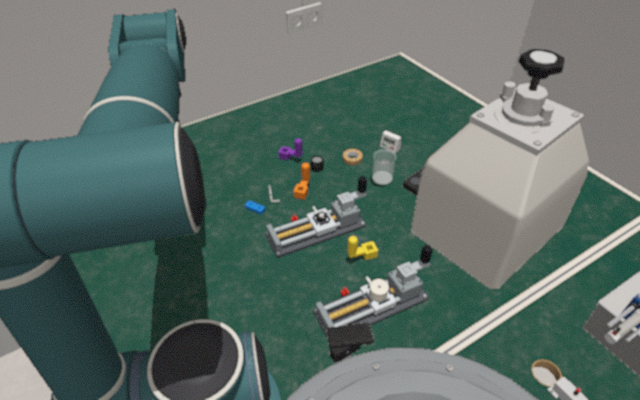

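Run:
```python
from h import *
for n in("top","scene"):
    p=camera(n); K=p["camera_matrix"];R=np.array(p["R"]);t=np.array(p["t"]);print(n,"cam",(-R.T@t).round(3))
    r,c=np.mgrid[0:400,0:640];D=p["z_map"];px=p["pixels"].astype(int)
    P=(np.stack([(c-K[0,2])/K[0,0]*D,(r-K[1,2])/K[1,1]*D,D],-1)-t)@R
    near=(np.hypot(P[...,0]-.56,P[...,1]-.31)<.1)&(D>0)
    k=near&(P[...,2]>.105)&(P[...,2]<.17)
    print("knob",k.sum(),P[k].mean(0).round(4),P[k].min(0).round(3),P[k].max(0).round(3))
    if n=="top":
        k2=k&(P[...,2]>.14);print("knobtop",k2.sum(),P[k2].mean(0).round(4))
        b=(P[...,0]>.5)&(P[...,0]<1)&(P[...,1]>-.15)&(P[...,1]<.35)&(P[...,2]>.17)
        for lo in(.17,.2,.25,.3,.4):
            q=b&(P[...,2]>lo)&(P[...,2]<lo+.05)
            if q.any():print(lo,P[q].min(0).round(3),P[q].max(0).round(3))
    h=near&(P[...,2]>.085)&(P[...,2]<.102)
    print("hub",h.sum(),P[h].mean(0).round(4),P[h].min(0).round(3),P[h].max(0).round(3))
    if n=="top":
        base=(np.abs(P[...,0]-.48)<.17)&(np.abs(P[...,1]-.33)<.08)&(P[...,2]>.008)&(P[...,2]<.06)
        rect=cv2.minAreaRect(P[base][:,:2].astype(np.float32)*1000);print("base",rect)
    im=cv2.cvtColor(p["pixels"],cv2.COLOR_RGB2BGR)
    im=im[140:270,290:360] if n=="top" else im[165:260,260:380]
    cv2.imwrite(f"pics/{n}1.png",cv2.resize(im,None,fx=4.5 if n=="top" else 6,fy=4.5 if n=="top" else 6,interpolation=cv2.INTER_CUBIC))
```

```text
top cam [0.379 0.323 1.487]
knob 91 [0.5856 0.3078 0.1406] [0.575 0.295 0.109] [0.6   0.319 0.152]
knobtop 66 [0.5868 0.3077 0.1455]
0.17 [ 0.663 -0.093  0.17 ] [0.978 0.226 0.22 ]
0.2 [ 0.663 -0.093  0.2  ] [0.972 0.226 0.25 ]
0.25 [ 0.667 -0.09   0.25 ] [0.951 0.217 0.3  ]
0.3 [ 0.699 -0.068  0.3  ] [0.93  0.195 0.35 ]
0.4 [0.802 0.016 0.4  ] [0.88  0.152 0.45 ]
hub 215 [0.5468 0.3134 0.0936] [0.52  0.296 0.085] [0.579 0.332 0.101]
base ((478.7750549316406, 329.2041931152344), (337.2635803222656, 156.57130432128906), 0.29908785223960876)
scene cam [-0.023 -0.459  0.999]
knob 133 [0.5827 0.3016 0.1317] [0.573 0.292 0.106] [0.598 0.318 0.15 ]
hub 216 [0.5482 0.3101 0.093 ] [0.519 0.295 0.085] [0.596 0.333 0.099]
```

View pics/top1.png

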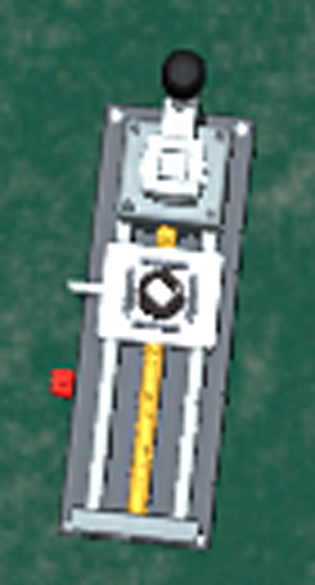

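View pics/scene1.png

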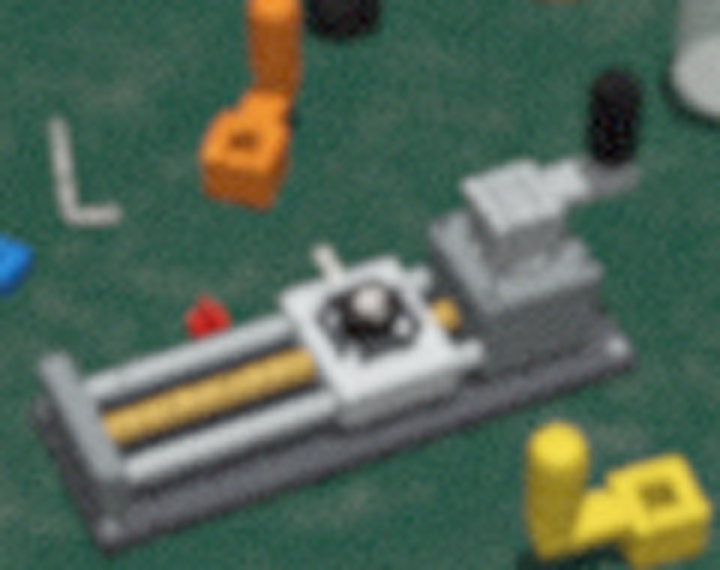

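Run:
```python
from h import *
p=camera("top")
f=lambda x,y,z:world(p,140+(y+.5)/4.5-.5,290+(x+.5)/4.5-.5,z)
k=f(185,75,.148);h=f(172,165,.094);pt=f(72,287,.04);m=f(62,372,.028);m2=f(62,383,.02);b0=f(105,105,.01);b1=f(62,530,.01)
ax=(b0-b1)/np.linalg.norm(b0-b1)
print("knob",k,"hub",h,np.linalg.norm((k-h)[:2]),"ang",np.degrees(np.arctan2(*(k-h)[[1,0]])));print(pt,m,m2,ax,(pt-m)@ax,(pt-m2)@ax)
s=sense();print(s["tool_pos"],s["t"])
```

```text
knob [0.58414336 0.30692042 0.148     ] hub [0.53815204 0.31546242 0.094     ] 0.04677784492847746 ang -10.521693865876752
[0.46970792 0.37917421 0.04      ] [0.41744736 0.38704389 0.028     ] [0.41076394 0.38754232 0.02      ] [ 0.99244652 -0.12267802  0.        ] 0.0528312424244702 0.059525321824780965
[0.20256574 0.64390368 0.21964175] 0.65
```

Emit:
play_rows(
  motion="0 0 0 0 0 -0.0485 0; 0 0 0 0 0 -0.0485 0; -0.38 -0.34 0 0 0 0 0; -0.38 -0.34 0 0 0 0 0; -0.38 -0.34 0 0 0 0 0; -0.38 -0.34 0 0 0 0 0; -0.38 -0.34 0 0 0 0 0; -0.38 -0.34 0 0 0 0 0; -0.38 -0.34 0 0 0 0 0; -0.38 -0.34 0 0 0 0 0; -0.38 -0.34 0 0 0 0 0; -0.38 -0.30 0 0 0 0 0",
  newtons=40,
)

```text
t: 2.15
tool_pos: [0.5837, 0.3065, 0.2198]
tool_rot: [0.0, 0.0, 1.0, 0.0]
force: [0.0, 0.1, 0.2]
gripper_width: 0.0852
grasp_force: 0.0
```

Emit:
play_rows(
  motion="-0.03 0.01 0.43 0 0 0 0; 0 0 0.43 0 0 0 0; 0 0 0 0 0 0 0",
)

```text
t: 2.52
tool_pos: [0.5843, 0.3081, 0.1303]
tool_rot: [-0.002, 0.0, 1.0, -0.001]
force: [0.2, -0.3, 0.7]
gripper_width: 0.0857
grasp_force: 0.0
```

Run:
```python
from h import *
s=sense();print(s["tool_pos"],s["force"])
p=camera("scene");im=cv2.cvtColor(p["pixels"],cv2.COLOR_RGB2BGR)[130:260,270:430]
cv2.imwrite("pics/s2.png",cv2.resize(im,None,fx=4.5,fy=4.5,interpolation=cv2.INTER_CUBIC))
```

```text
[0.58427991 0.3081044  0.13033875] [ 0.21667734 -0.31133897  0.65429668]
```

View pics/s2.png

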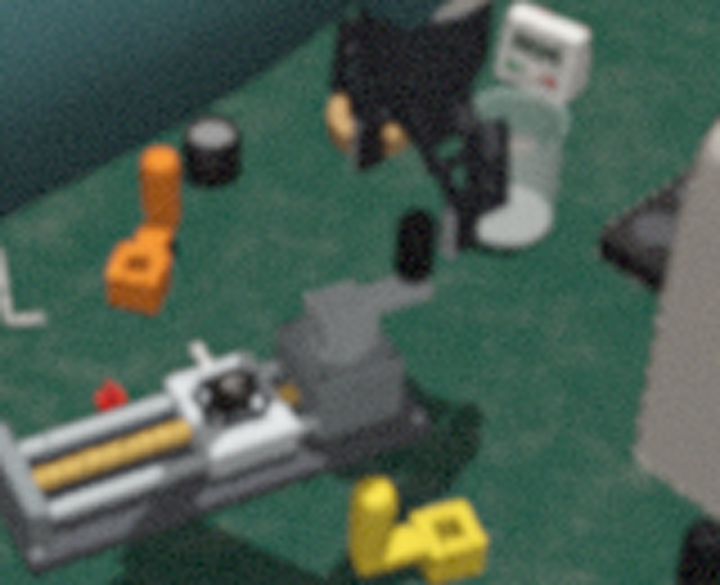

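Run:
```python
from h import *
s=sense();print(s["tool_pos"],s["tool_rot"],s["t"],s["joint_positions"])
for n in("scene","top"):
    p=camera(n);im=cv2.cvtColor(p["pixels"],cv2.COLOR_RGB2BGR)
    P=np.array([[.5843,.3081,.13],[.5843,.3081,.112],[.5843,.351,.12],[.5843,.265,.12],[.587,.307,.124]])
    q=(np.array(p["R"])@P.T).T+p["t"];q=(p["camera_matrix"]@q.T).T;q=q[:,:2]/q[:,2:];print(q.round())
    c,r=q[0].astype(int)
    x0,y0=c-65,r-55
    cr=cv2.resize(im[y0:y0+110,x0:x0+130],None,fx=5,fy=5,interpolation=cv2.INTER_CUBIC)
    for a in q: cv2.circle(cr,(int((a[0]-x0)*5),int((a[1]-y0)*5)),4,(0,0,255),-1)
    cv2.imwrite(f"pics/{n}3.png",cr)
```

```text
[0.58520453 0.30869838 0.13336886] [-7.98876885e-04  2.77109812e-05  9.99999601e-01 -3.98664263e-04] 2.575 [ 4.46871290e-01  1.23465286e-01  1.57387053e+00 -2.87444457e-05
  1.44604226e+00 -1.12386601e+00]
[[361. 183.]
 [361. 187.]
 [352. 177.]
 [370. 194.]
 [362. 184.]]
[[330. 157.]
 [330. 158.]
 [314. 158.]
 [346. 157.]
 [331. 157.]]
```

View pics/scene3.png

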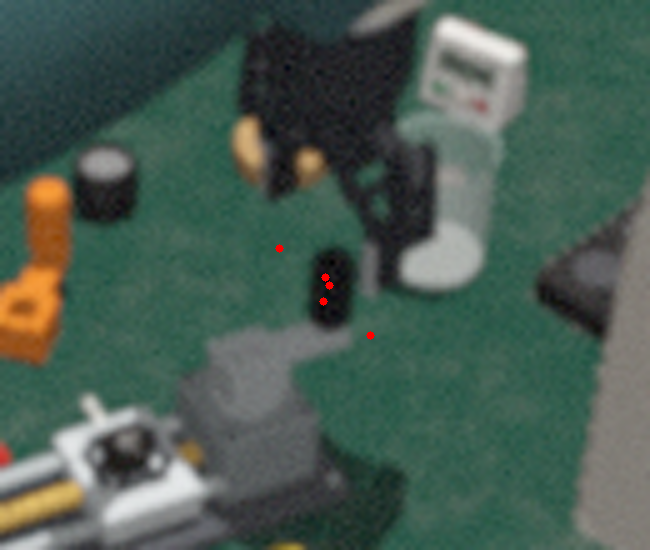

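Run:
```python
from h import *
for n in("scene","top"):
    p=camera(n); K=p["camera_matrix"];R=np.array(p["R"]);t=np.array(p["t"])
    r,c=np.mgrid[0:400,0:640];D=p["z_map"]
    P=(np.stack([(c-K[0,2])/K[0,0]*D,(r-K[1,2])/K[1,1]*D,D],-1)-t)@R
    for side,yl,yh in(("near",.235,.28),("mid",.288,.325),("far",.335,.38)):
        k=(D>0)&(abs(P[...,0]-.585)<.06)&(P[...,1]>yl)&(P[...,1]<yh)&(P[...,2]>.1)&(P[...,2]<.26)
        if k.sum():print(n,side,k.sum(),P[k].min(0).round(3),P[k].max(0).round(3),P[k].mean(0).round(3))
```

```text
scene near 352 [0.567 0.235 0.163] [0.599 0.28  0.26 ] [0.58  0.253 0.223]
scene mid 227 [0.564 0.288 0.102] [0.598 0.325 0.259] [0.579 0.303 0.174]
scene far 222 [0.566 0.336 0.16 ] [0.6  0.38 0.26] [0.58  0.361 0.209]
top near 71 [0.569 0.238 0.168] [0.591 0.273 0.259] [0.577 0.254 0.224]
top mid 3 [0.535 0.307 0.1  ] [0.56  0.32  0.101] [0.546 0.315 0.101]
```

View pics/top3.png

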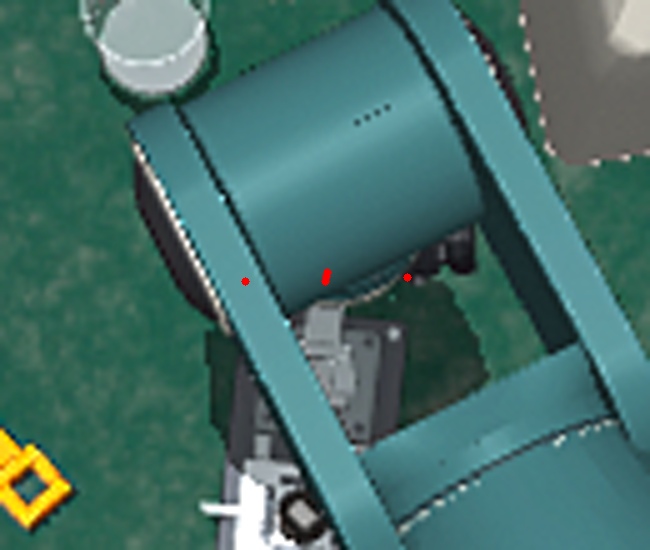

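Emit:
play_rows(
  motion="0 0 0 0 0 0 0.5; 0 0 0 0 0 0 0.5; 0 0 0 0 0 0 0.5; 0 0 0 0 0 0 0.5",
)

```text
t: 3.28
tool_pos: [0.5855, 0.3088, 0.1336]
tool_rot: [-0.0, 0.0, 1.0, -0.0]
force: [0.3, -0.6, 0.5]
gripper_width: 0.0431
grasp_force: 0.0
```

Run:
```python
from h import *
s=sense();print(s["tool_pos"],s["gripper_width"],s["force"])
n="scene"
p=camera(n); K=p["camera_matrix"];R=np.array(p["R"]);t=np.array(p["t"])
r,c=np.mgrid[0:400,0:640];D=p["z_map"]
P=(np.stack([(c-K[0,2])/K[0,0]*D,(r-K[1,2])/K[1,1]*D,D],-1)-t)@R
k=(D>0)&(abs(P[...,0]-.585)<.06)&(P[...,1]>.235)&(P[...,1]<.38)&(P[...,2]>.1)&(P[...,2]<.26)
for z in np.arange(.1,.24,.01):
    q=k&(P[...,2]>=z)&(P[...,2]<z+.01)
    if q.any():print(z.round(2),q.sum(),P[q].min(0).round(3)[:2],P[q].max(0).round(3)[:2])
im=cv2.cvtColor(p["pixels"],cv2.COLOR_RGB2BGR)[128:238,296:426]
cv2.imwrite("pics/s4.png",cv2.resize(im,None,fx=5,fy=5,interpolation=cv2.INTER_CUBIC))
```

```text
[0.58554391 0.30884237 0.13359077] 0.04308184313562734 [ 0.27429247 -0.63572605  0.53786502]
0.1 16 [0.574 0.293] [0.597 0.307]
0.11 23 [0.574 0.293] [0.594 0.309]
0.12 25 [0.573 0.292] [0.594 0.311]
0.13 22 [0.575 0.291] [0.587 0.314]
0.14 31 [0.576 0.282] [0.591 0.332]
0.15 34 [0.572 0.275] [0.598 0.336]
0.16 48 [0.573 0.274] [0.597 0.338]
0.17 40 [0.573 0.273] [0.596 0.339]
0.18 38 [0.572 0.274] [0.596 0.345]
0.19 69 [0.57  0.256] [0.597 0.361]
0.2 60 [0.571 0.252] [0.597 0.365]
0.21 94 [0.567 0.25 ] [0.598 0.372]
0.22 95 [0.566 0.247] [0.597 0.372]
0.23 81 [0.565 0.243] [0.598 0.377]
```

View pics/s4.png

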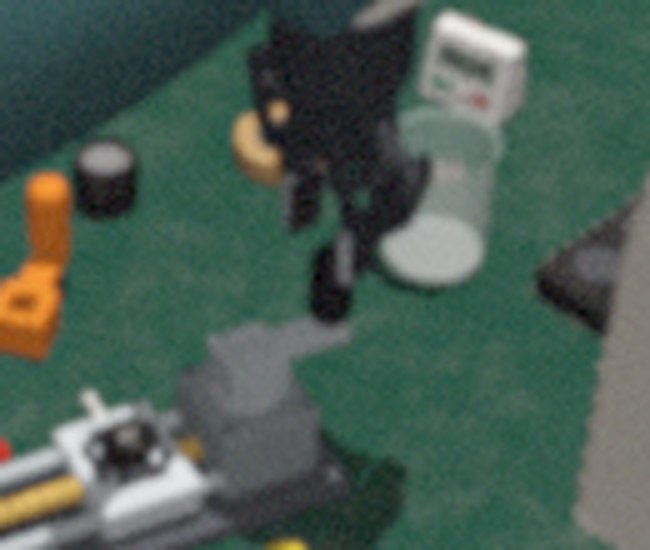

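Emit:
play_rows(
  motion="0 0 0.08 0 0 0 0.45; 0 0 0.08 0 0 0 0.45; 0 0 0 0 0 0 0.45",
)

```text
t: 3.7
tool_pos: [0.5851, 0.3087, 0.1164]
tool_rot: [-0.001, 0.0, 1.0, -0.0]
force: [0.4, -0.7, 0.2]
gripper_width: 0.0473
grasp_force: 0.0
```

Emit:
play_rows(
  motion="0 0 0.07 0 0 0 0.45; 0 0 0.06 0 0 0 0.45; 0 0 0 0 0 0 0.45",
)

```text
t: 4.08
tool_pos: [0.5853, 0.3088, 0.1039]
tool_rot: [-0.0, 0.0, 1.0, -0.0]
force: [-0.1, -0.4, -0.0]
gripper_width: 0.0469
grasp_force: 0.0
```

Run:
```python
from h import *
s=sense();print(s["tool_pos"],s["gripper_width"],s["force"])
n="scene"
p=camera(n); K=p["camera_matrix"];R=np.array(p["R"]);t=np.array(p["t"])
r,c=np.mgrid[0:400,0:640];D=p["z_map"]
P=(np.stack([(c-K[0,2])/K[0,0]*D,(r-K[1,2])/K[1,1]*D,D],-1)-t)@R
k=(D>0)&(abs(P[...,0]-.585)<.06)&(P[...,1]>.235)&(P[...,1]<.38)&(P[...,2]>.1)&(P[...,2]<.26)
for z in np.arange(.1,.18,.01):
    q=k&(P[...,2]>=z)&(P[...,2]<z+.01)
    if q.any():print(z.round(2),q.sum(),P[q].min(0).round(3)[:2],P[q].max(0).round(3)[:2])
```

```text
[0.58530995 0.30875376 0.10387388] 0.046875483604733724 [-0.11943316 -0.44462413 -0.02162404]
0.1 13 [0.574 0.296] [0.587 0.306]
0.11 16 [0.574 0.28 ] [0.582 0.336]
0.12 42 [0.571 0.273] [0.592 0.338]
0.13 68 [0.572 0.27 ] [0.596 0.338]
0.14 68 [0.572 0.27 ] [0.595 0.341]
0.15 38 [0.57  0.272] [0.598 0.342]
0.16 48 [0.571 0.255] [0.594 0.361]
0.17 67 [0.571 0.251] [0.596 0.367]
```

Emit:
play_rows(
  motion="0 0 0 0 0 0 0.8; 0 0 0 0 0 0 1; 0 0 0 0 0 0 1; 0 0 0 0 0 0 1",
  newtons=30,
)

```text
t: 4.62
tool_pos: [0.5857, 0.3089, 0.1049]
tool_rot: [0.0, 0.0, 1.0, 0.0]
force: [0.7, 0.4, 2.8]
gripper_width: 0.0248
grasp_force: 31.0
```

```bash
cat > rows.py <<'E'
import numpy as np,sys
a,step,n=map(float,sys.argv[1:4]);th=np.radians(a-step*np.arange(n+1))
d=np.diff(50*np.c_[np.cos(th),np.sin(th)],axis=0)/100
print("; ".join(f"{-x:.3f} {y:.3f} 0 0 0 0 1" for x,y in d))
E
python3 rows.py -9 15 12; python3 rows.py -189 15 12
```

```text
0.037 -0.125 0 0 0 0 1; 0.068 -0.111 0 0 0 0 1; 0.095 -0.090 0 0 0 0 1; 0.115 -0.062 0 0 0 0 1; 0.127 -0.030 0 0 0 0 1; 0.130 0.003 0 0 0 0 1; 0.125 0.037 0 0 0 0 1; 0.111 0.068 0 0 0 0 1; 0.090 0.095 0 0 0 0 1; 0.062 0.115 0 0 0 0 1; 0.030 0.127 0 0 0 0 1; -0.003 0.130 0 0 0 0 1
-0.037 0.125 0 0 0 0 1; -0.068 0.111 0 0 0 0 1; -0.095 0.090 0 0 0 0 1; -0.115 0.062 0 0 0 0 1; -0.127 0.030 0 0 0 0 1; -0.130 -0.003 0 0 0 0 1; -0.125 -0.037 0 0 0 0 1; -0.111 -0.068 0 0 0 0 1; -0.090 -0.095 0 0 0 0 1; -0.062 -0.115 0 0 0 0 1; -0.030 -0.127 0 0 0 0 1; 0.003 -0.130 0 0 0 0 1
```

Emit:
play_rows(
  motion="0.037 -0.125 0 0 0 0 1; 0.068 -0.111 0 0 0 0 1; 0.095 -0.090 0 0 0 0 1; 0.115 -0.062 0 0 0 0 1; 0 0 0 0 0 0 1",
)

```text
t: 5.25
tool_pos: [0.554, 0.2682, 0.1052]
tool_rot: [0.001, 0.0, 1.0, -0.001]
force: [1.8, -9.1, 5.7]
gripper_width: 0.025
grasp_force: 31.3
```

Emit:
play_rows(
  motion="0.127 -0.040 0 0 0 0 1; 0.130 0.003 0 0 0 0 1; 0.125 0.037 0 0 0 0 1; 0.111 0.068 0 0 0 0 1; 0 0 0 0 0 0 1",
)

```text
t: 5.88
tool_pos: [0.5037, 0.2757, 0.1052]
tool_rot: [-0.0, 0.0, 1.0, -0.001]
force: [-7.4, -8.6, 11.4]
gripper_width: 0.0247
grasp_force: 31.9
```

Run:
```python
from h import *
s=sense();print(s["tool_pos"],s["gripper_width"],s["force"])
for n in("scene","top"):
    p=camera(n)
    im=cv2.cvtColor(p["pixels"],cv2.COLOR_RGB2BGR)
    cv2.imwrite(f"pics/{n}5.png",cv2.resize(im[150:250,270:400],None,fx=4.5,fy=4.5,interpolation=cv2.INTER_CUBIC))
a,b=cv2.imread("pics/scene5.png"),cv2.imread("pics/top5.png");cv2.imwrite("pics/c5.png",cv2.resize(np.vstack([a,b]),(390,600)))
```

```text
[0.50369558 0.27568165 0.10518122] 0.024704233479235803 [-7.35076784 -8.56515102 11.44968102]
```

View pics/c5.png

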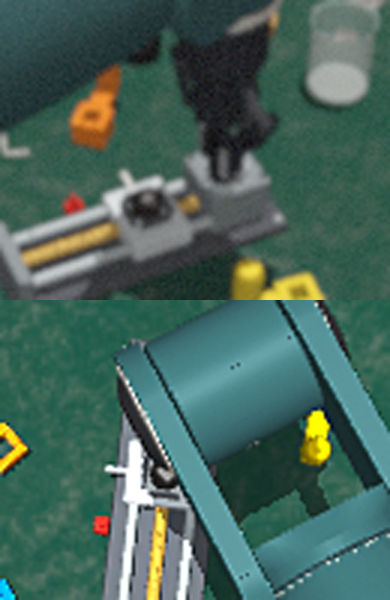

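Emit:
play_rows(
  motion="0.096 0.087 -0.005 0 0 0 1; 0.062 0.115 0 0 0 0 1; 0.030 0.127 0 0 0 0 1; -0.003 0.130 0 0 0 0 1; 0 0 0 0 0 0 1",
)

```text
t: 6.6
tool_pos: [0.486, 0.3231, 0.1052]
tool_rot: [-0.0, -0.0, 1.0, 0.0]
force: [-1.2, 0.7, 4.7]
gripper_width: 0.0246
grasp_force: 31.3
```

Emit:
play_rows(
  motion="-0.037 0.125 0 0 0 0 1; -0.068 0.111 0 0 0 0 1; -0.095 0.090 0 0 0 0 1; -0.115 0.062 0 0 0 0 1; -0.127 0.030 0 0 0 0 1; -0.130 -0.003 0 0 0 0 1; 0 0 0 0 0 0 1",
)

```text
t: 7.48
tool_pos: [0.5443, 0.3638, 0.1049]
tool_rot: [-0.0, 0.0, 1.0, -0.0]
force: [-1.6, -3.0, 4.8]
gripper_width: 0.0245
grasp_force: 31.3
```

Emit:
play_rows(
  motion="-0.125 -0.037 0 0 0 0 1; -0.111 -0.068 0 0 0 0 1; -0.090 -0.095 0 0 0 0 1; -0.062 -0.115 0 0 0 0 1; -0.030 -0.127 0 0 0 0 1; 0.003 -0.130 0 0 0 0 1; 0 0 0 0 0 0 1",
)

```text
t: 8.35
tool_pos: [0.5849, 0.306, 0.1049]
tool_rot: [-0.0, 0.0, 1.0, -0.0]
force: [-0.4, 0.4, 0.7]
gripper_width: 0.0245
grasp_force: 30.8
```

Run:
```python
from h import *
for n in("top","scene"):
    p=camera(n)
    for l,z in(("pointer_a",.04),("mark_a",.028)):
        for m in mark_of(l,p)[:3]:
            r,c=m["location"][0]*400,m["location"][1]*640
            print(n,l,round(m["p"],2),round(r,1),round(c,1),world(p,r,c,z).round(4))
    cv2.imwrite(f"pics/{n}6.png",cv2.cvtColor(p["pixels"],cv2.COLOR_RGB2BGR))
```

```text
top pointer_a 0.85 212.1 308.2 [0.4452 0.3724 0.04  ]
top mark_a 0.6 226.0 304.4 [0.4069 0.3845 0.028 ]
scene pointer_a 0.95 209.5 305.1 [0.4441 0.3805 0.04  ]
scene mark_a 0.54 219.6 293.6 [0.4016 0.3739 0.028 ]
```

Emit:
play_rows(
  motion="0.037 -0.125 0 0 0 0 1; 0.068 -0.111 0 0 0 0 1; 0.095 -0.090 0 0 0 0 1; 0.115 -0.062 0 0 0 0 1; 0.127 -0.030 0 0 0 0 1; 0.130 0.003 0 0 0 0 1; 0.125 0.037 0 0 0 0 1; 0.111 0.068 0 0 0 0 1; 0.090 0.095 0 0 0 0 1; 0.062 0.115 0 0 0 0 1; 0.030 0.127 0 0 0 0 1; -0.003 0.130 0 0 0 0 1",
)

```text
t: 10.15
tool_pos: [0.4857, 0.3236, 0.1052]
tool_rot: [-0.0, -0.0, 1.0, -0.0]
force: [2.4, -4.8, 1.4]
gripper_width: 0.0245
grasp_force: 30.9
```

Emit:
play_rows(
  motion="0 0 0 0 0 0 1; -0.037 0.125 0 0 0 0 1; -0.068 0.111 0 0 0 0 1; -0.095 0.090 0 0 0 0 1; -0.115 0.062 0 0 0 0 1; -0.127 0.030 0 0 0 0 1; -0.130 -0.003 0 0 0 0 1; 0 0 0 0 0 0 1",
)

```text
t: 11.15
tool_pos: [0.5441, 0.364, 0.1048]
tool_rot: [-0.0, 0.0, 1.0, -0.0]
force: [-1.6, -5.5, 5.2]
gripper_width: 0.0249
grasp_force: 31.4
```

Emit:
play_rows(
  motion="-0.125 -0.037 0 0 0 0 1; -0.111 -0.068 0 0 0 0 1; -0.090 -0.095 0 0 0 0 1; -0.062 -0.115 0 0 0 0 1; -0.030 -0.127 0 0 0 0 1; 0.003 -0.130 0 0 0 0 1; 0 0 0 0 0 0 1",
)

```text
t: 12.02
tool_pos: [0.5849, 0.3062, 0.105]
tool_rot: [-0.0, 0.0, 1.0, -0.0]
force: [0.8, 0.5, 0.2]
gripper_width: 0.0246
grasp_force: 30.9
```

Run:
```python
from h import *
for n in("top","scene"):
    p=camera(n)
    for l,z in(("pointer_a",.04),("mark_a",.028)):
        for m in mark_of(l,p)[:3]:
            r,c=m["location"][0]*400,m["location"][1]*640
            print(n,l,round(m["p"],2),round(r,1),round(c,1),world(p,r,c,z).round(4))
    im=cv2.cvtColor(p["pixels"],cv2.COLOR_RGB2BGR)
    cr=im[195:245,280:345] if n=="top" else im[195:245,270:335]
    cv2.imwrite(f"pics/{n}7.png",cv2.resize(cr,None,fx=6,fy=6,interpolation=cv2.INTER_CUBIC))
a,b=cv2.imread("pics/top7.png"),cv2.imread("pics/scene7.png");cv2.imwrite("pics/c7.png",np.hstack([a,b]))
```

```text
top pointer_a 0.63 220.6 304.0 [0.4218 0.3847 0.04  ]
top pointer_a 0.16 174.8 327.3 [0.5485 0.3166 0.04  ]
top mark_a 0.4 224.2 305.2 [0.4119 0.382  0.028 ]
scene pointer_a 0.71 214.3 299.7 [0.4213 0.3722 0.04  ]
```

View pics/c7.png

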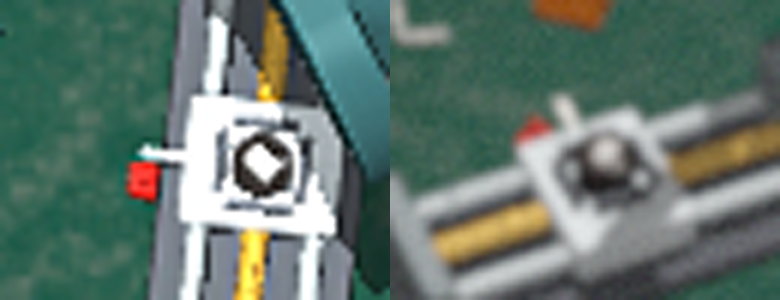

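```bash
cat > meas.py <<'E'
from h import *
def run(tag):
    for n in("top","scene"):
        acc=[]
        for _ in range(2):
            p=camera(n);K=p["camera_matrix"];R=np.array(p["R"]);t=np.array(p["t"])
            r,c=np.mgrid[0:400,0:640];D=p["z_map"];a=p["pixels"].astype(int)
            P=(np.stack([(c-K[0,2])/K[0,0]*D,(r-K[1,2])/K[1,1]*D,D],-1)-t)@R
            reg=(abs(P[...,0]-.42)<.07)&(abs(P[...,1]-.385)<.03)
            red=reg&(a[...,0]>110)&(a[...,0]>1.8*a[...,1])&(a[...,0]>1.8*a[...,2])
            wh=reg&(a.min(-1)>130)&(P[...,1]>.366-.12*(P[...,0]-.43))
            ax=np.array([.9935,-.114])
            top=red&(P[...,2]>.021)
            w=lambda m,z:np.array([world(p,y,x,z)[:2] for y,x in np.argwhere(m)])
            rp,wp=w(red,.026),w(wh,.04)
            s=rp@ax; u=wp@ax
            print(tag,n,"red",len(rp),rp.mean(0).round(4),"span",s.min().round(4),s.max().round(4),"mid",((s.min()+s.max())/2).round(4),"mean",s.mean().round(4),"| white",len(wp),wp.mean(0).round(4) if len(wp) else 0,"u",u.mean().round(4) if len(wp) else 0)
        im=cv2.cvtColor(p["pixels"],cv2.COLOR_RGB2BGR)
run("m")
E
python3 meas.py
```

```text
m top red 27 [0.4112 0.3872] span 0.3571 0.3718 mid 0.3645 mean 0.3644 | white 55 [0.4158 0.3743] u 0.3705
m top red 27 [0.4112 0.3872] span 0.3571 0.3718 mid 0.3645 mean 0.3644 | white 52 [0.4162 0.3744] u 0.3708
m scene red 7 [0.4099 0.3879] span 0.357 0.3679 mid 0.3624 mean 0.363 | white 44 [0.4099 0.3667] u 0.3655
m scene red 6 [0.409  0.3877] span 0.357 0.3663 mid 0.3616 mean 0.3622 | white 38 [0.4122 0.3681] u 0.3676
```

```bash
sed -i 's/\.366-\.12\*(P\[\.\.\.,0\]-\.43)/.3735-.115*(P[...,0]-.42)/; s/a.min(-1)>130/a.min(-1)>110/' meas.py
sed -i 's/        im=cv2.cvt.*/        print(np.argwhere(wh).tolist()[:14],np.argwhere(red).mean(0).round(2))/' meas.py; python3 meas.py
```

```text
m top red 27 [0.4112 0.3872] span 0.3571 0.3718 mid 0.3645 mean 0.3644 | white 74 [0.411  0.3764] u 0.3654
m top red 27 [0.4112 0.3872] span 0.3571 0.3718 mid 0.3645 mean 0.3644 | white 73 [0.4106 0.3765] u 0.365
[[197, 310], [198, 310], [199, 310], [200, 310], [201, 310], [202, 310], [203, 310], [205, 309], [206, 309], [207, 309], [208, 309], [209, 309], [210, 309], [211, 309]] [224.52 303.41]
m scene red 6 [0.409  0.3877] span 0.357 0.3663 mid 0.3616 mean 0.3622 | white 50 [0.4091 0.3676] u 0.3646
m scene red 7 [0.4099 0.3879] span 0.357 0.3679 mid 0.3624 mean 0.363 | white 50 [0.4093 0.3675] u 0.3648
[[211, 298], [211, 300], [212, 298], [212, 299], [213, 298], [213, 299], [213, 300], [213, 301], [213, 306], [213, 307], [213, 308], [213, 311], [213, 317], [213, 318]] [216.   293.71]
```

```bash
cat > m2.py <<'E'
from h import *
p=camera("top");a=p["pixels"].astype(int)
b=a.min(-1);print("cols 301..310");print(b[213:232,301:311])
print("red");print((a[...,0]-a[...,1])[213:232,299:311])
E
python3 m2.py
```

```text
cols 301..310
[[ 57  67  70  65  67  65  70 105 127 112]
 [ 54  63  71  62  56  49  52 123 127 113]
 [ 45  49  59  53  52  48  48 121 123 117]
 [ 36  37  43  45  46  48  50 126 122 120]
 [ 31  34  36  42  40  38  57 131 119 134]
 [ 35  30  20  24  29  29  50 131 115 138]
 [ 34  21  57 196  96  92  35 114 101 118]
 [ 25  36 165 255 255 255 255 255 255 255]
 [ 22   6  32 129 150 158 184 242 236 255]
 [ 59  49  38  24  38  31  34  72  73 161]
 [ 59  54  51  51  47  28 101 116 108 174]
 [ 83  59  53  56  37  30 110 127 123 213]
 [ 50  65  27  29  38  29 116 124 126 232]
 [ 45  66  55  57  56  35 124 123 136 255]
 [ 54  16  18  27  24  27 132 120 141 255]
 [ 37  43  61  33  34  53 138 117 131 255]
 [ 35  35  23  17  19  72 139 118 135 255]
 [ 40  36  35  29  33 100 134 118 148 255]
 [ 43  34  35  29  40 113 131 122 126 232]]
red
[[-54 -54 -47 -42 -40 -42 -42 -43 -39  -1  -7  -9]
 [-53 -52 -51 -46 -38 -44 -48 -52 -31  -1  -6 -10]
 [-53 -55 -54 -53 -46 -48 -49 -51 -29  -1  -7  -9]
 [-55 -58 -60 -58 -55 -51 -52 -52 -33  -4  -7 -10]
 [-58 -66 -62 -57 -56 -51 -54 -56 -20  -5  -7  -9]
 [-58 -56 -58 -59 -64 -59 -56 -55  -5  -4  -7 -10]
 [-57 -53 -57 -63 -42 -28 -49 -48  -7  -6  -6 -10]
 [-61 -56 -66 -59 -32   0   0   0   0   0   0   0]
 [-66 -61 -75 -91 -82 -54 -41 -31 -10  -4  -3   0]
 [-61 -68  44 195 203 217 166  32 -14  -6  -4  -7]
 [-59 -71  49 192 195 193 195 131 -27  -9  -6 -12]
 [-56 -63  66 184 193 191 210  76 -26  -8  -7 -14]
 [-51 -58  93 179 181 172 208  34 -24  -8  -7  -8]
 [-50 -50 129 181 191 189 189  23 -20  -6  -8   0]
 [-54 -57  22 169 193 216 222 -14 -16  -9  -9   0]
 [-46 -58 -64 -54 -29  33  57 -23  -8  -7  -8   0]
 [-49 -56 -63 -65 -75 -78 -72 -11  -7  -7  -9   0]
 [-55 -58 -57 -60 -61 -64 -60   2  -6  -7  -6   0]
 [-55 -51 -58 -61 -60 -62 -53   0  -6  -7  -7  -7]]
```

Emit:
play_rows(
  motion="0.037 -0.125 0 0 0 0 1; 0.068 -0.111 0 0 0 0 1; 0.095 -0.090 0 0 0 0 1; 0.115 -0.062 0 0 0 0 1; 0.127 -0.030 0 0 0 0 1; 0.130 0.003 0 0 0 0 1; 0.125 0.037 0 0 0 0 1; 0.111 0.068 0 0 0 0 1; 0.090 0.095 0 0 0 0 1; 0.062 0.115 0 0 0 0 1; 0.030 0.127 0 0 0 0 1; -0.003 0.130 0 0 0 0 1",
)

```text
t: 14.28
tool_pos: [0.4857, 0.3235, 0.1052]
tool_rot: [-0.0, -0.0, 1.0, -0.0]
force: [2.8, -4.8, 1.0]
gripper_width: 0.025
grasp_force: 30.9
```

Emit:
play_rows(
  motion="0 0 0 0 0 0 1; 0 0 0 0 0 0 1",
)

```text
t: 14.52
tool_pos: [0.486, 0.3234, 0.1052]
tool_rot: [-0.0, -0.0, 1.0, 0.0]
force: [-1.9, 0.3, 5.2]
gripper_width: 0.0246
grasp_force: 31.3
```

```bash
python3 m2.py
python3 - <<'E'
from h import *
p=camera("scene");im=cv2.cvtColor(p["pixels"],cv2.COLOR_RGB2BGR)[200:230,275:315]
cv2.imwrite("pics/s8.png",cv2.resize(im,None,fx=14,fy=14,interpolation=cv2.INTER_CUBIC))
E
```

```text
cols 301..310
[[ 31  36  72 127 101  86  88  88  90  91]
 [ 24  32  38  78 167  77  87  91  90  91]
 [ 39  27  28  49 128  92  92  91  91  89]
 [ 34  19  25  25  60 121  69  91  89  90]
 [ 33  34  19  24  25  55 107  84  91  90]
 [ 35  37  14  23  23  29  94  93 110  89]
 [ 35  34  16  23  23  24  54 100  78  93]
 [ 29  30  14  16  21  22  44  67  47  87]
 [ 26  14   0   0   5  14  52  61  57  62]
 [ 62  53  37   7  22  28  48  60  59  83]
 [ 57  41  34   0   0   2  37  47  52  98]
 [ 76 114 255 255 192 149 162 162 118 130]
 [ 45  71 172 206 132 164 175 179 202 194]
 [ 41  59  56  39  32  57  72  75  93 158]
 [ 56  14  12  14  16  20  51  49  62 160]
 [ 38  43  63  33  39  48  56  51  65 173]
 [ 37  33  26  16  21  77 139  45  64 172]
 [ 40  38  33  31  34 105 141 119  60 169]
 [ 42  34  35  31  39 115 135 128 131 166]]
red
[[-22   6   2   2   4   3 -36 -69 -64 -64 -62 -61]
 [-56 -16   7   2   2   3   3 -76 -67 -63 -62 -62]
 [-56 -58 -38   0   2   3   6 -33 -70 -63 -61 -63]
 [-58 -62 -63 -24 -16   6   7   0 -81 -65 -64 -61]
 [-59 -66 -65 -60 -27 -22   1  -3 -15 -72 -63 -62]
 [-57 -57 -61 -61 -31 -31 -26 -21  -3 -34 -68 -64]
 [-57 -55 -60 -62 -28 -30 -31 -28  -3  -3 -72 -65]
 [-60 -56 -66 -67 -31 -36 -34 -31  -5   1 -33 -74]
 [-66 -62 -75 -90 -49 -55 -53 -41  -2   0  -2 -41]
 [-62 -69  46 191 207 143  88  24 -10  -2   1  -9]
 [-60 -70  51 202 212 154 163  89 -14  -3  -2  -4]
 [-56 -63  74 138   0   0 -13  21  -8  -2  -2  -2]
 [-51 -59 100 176  56  20  50  11  -7  -2   1   3]
 [-52 -50 133 188 193 119 131  20 -10  -3  -2  -7]
 [-56 -58  22 171 201 202 233  -5 -10  -4  -3 -10]
 [-46 -58 -64 -55 -29  38  61 -24  -5  -2  -3 -10]
 [-49 -56 -63 -66 -74 -79 -74 -12  -7  -2  -3 -11]
 [-56 -58 -59 -60 -64 -64 -60   1  -6  -7  -3 -10]
 [-57 -52 -59 -62 -61 -62 -54   0  -6  -8  -8 -11]]
```

Run:
```python
from h import *
ax=np.array([.9935,-.114])
for n,win in(("top",(215,232,296,312)),("scene",(208,230,284,302))):
    p=camera(n)
    im0=cv2.imread(f"pics/{n}0.png")[...,::-1].astype(float)
    r0,r1,c0,c1=win
    a=im0[r0:r1,c0:c1]; w=np.clip(a[...,0]-a[...,1:].max(-1)-20,0,150)
    rr,cc=np.mgrid[r0:r1,c0:c1]; ctr=(rr*w).sum()/w.sum(),(cc*w).sum()/w.sum()
    z=.027 if n=="top" else .018
    P=world(p,*ctr,z);print(n,"red px",np.round(ctr,2),P.round(4),"s",(P[:2]@ax).round(4),w.sum()/150)
    print(w.astype(int) if n=="scene" else "")
p=camera("scene");a=p["pixels"].astype(int);print("now scene min ch rows206-224 cols 284-306");print(a.min(-1)[206:224,284:306]);print((a[...,0]-a[...,1])[206:224,284:306])
K=p["camera_matrix"];R=np.array(p["R"]);t=np.array(p["t"])
for X in([.411,.387,.028],[.411,.387,.04],[.421,.387,.04],[.411,.397,.028],[.401,.387,.028]):
    q=K@(R@np.array(X)+t);print(X,(q[:2]/q[2]).round(2))
```

```text
top red px [224.51 303.46] [0.4112 0.387  0.027 ] s 0.3644 27.14666666666667

scene red px [218.71 294.34] [0.4095 0.3844 0.018 ] s 0.363 21.96
[[  0   0   0   0   0   0   0   0   0   0   0   0   0   0   0   0   0   0]
 [  0   0   0   0   0   0   0   0   0   0   0   0   0   0   0   0   0   0]
 [  0   0   0   0   0   0   0   0   0   0   0   0   0   0   0   0   0   0]
 [  0   0   0   0   0   0   0   0   0   0   0   0   0   0   0   0   0   0]
 [  0   0   0   0   0   0   0   0   0   0   0   0   0   0   0   0   0   0]
 [  0   0   0   0   0   0   0   0   0   0   0   0   0   0   0   0   0   0]
 [  0   0   0   0   0   0   0   0   0   3  12   0   0   0   0   0   0   0]
 [  0   0   0   0   0   0   0   0   0  43  70  41   9   0   0   0   0   0]
 [  0   0   0   0   0   0   0   0  35  81 103  89  67  15   0   0   0   0]
 [  0   0   0   0   0   0   0  35  86 108 112 115 103  61   0   0   0   0]
 [  0   0   0   0   0   0   0  58 108 129 126 124 121  82   7   0   0   0]
 [  0   0   0   0   0   0   0  44 111 136 119 110 102  63   0   0   0   0]
 [  0   0   0   0   0   0   0  11  83 103  76  45  22   
[... 3574 characters left out ...]
 20   3  -3  -6  -3  -2   1
   -1   2   2  -2]
 [-40 -40 -38 -23 -16 -13  -7  21  46  42  20   3   2  -5   0   0   4   3
    4   3  -2  -4]
 [-45 -44 -28 -14  -7  -8  -6  -3   9   8   3  -1  -1   5  -3   2   2   0
    4   1   6   4]
 [-45 -37 -23  -8  -3  -2  -3  -6  -2  -2  -1  -2   2  -3   5   3   3   1
    4   5   2   1]
 [-45 -36 -25 -10  -2  -3  -3  -5  -3  -4   0  -4  -1  -1   3   2   5   6
    1   4   2   3]
 [-30 -32 -19 -10  -3  -3  -2  -3  -1   2  -2  -4  -1   6   5   2   3   2
    3   2   1   4]]
[0.411, 0.387, 0.028] [294.18 215.55]
[0.411, 0.387, 0.04] [293.97 212.62]
[0.421, 0.387, 0.04] [296.99 211.27]
[0.411, 0.397, 0.028] [292.44 213.46]
[0.401, 0.387, 0.028] [291.16 216.91]
```

Emit:
play_rows(
  motion="-0.014 0.064 0 0 0 0 1; 0 0 0 0 0 0 1; 0 0 0 0 0 0 1",
)

```text
t: 15.15
tool_pos: [0.4875, 0.3295, 0.1052]
tool_rot: [-0.0, -0.0, 1.0, 0.0]
force: [-1.6, 0.1, 5.6]
gripper_width: 0.0247
grasp_force: 31.3
```

Run:
```python
from h import *
p=camera("top");a=p["pixels"].astype(int)
print(a.min(-1)[221:230,301:308]);print((a[...,0]-a[...,1])[221:230,300:308])
```

```text
[[ 10   5   3   4   3   5  36]
 [ 27  15  14  12  23  26  43]
 [ 47   2   0   0   0   2  41]
 [ 81  71 174 192 156 149 116]
 [ 48  69 129 139 170 164 188]
 [ 44  63  62  39  57  58  80]
 [ 55  15  16  12   3  26  52]
 [ 36  42  65  34  33  31  61]
 [ 36  33  26  20  22  39  62]]
[[-61 -38 -51 -55 -53 -51 -40 -25]
 [-63  15 163 167 148  88  25  -8]
 [-67 -20 172 164 169 165  90  -8]
 [-60  70 175   3 -23  31  20  -7]
 [-58  99 176  71  36  22  12  -4]
 [-49 130 185 187 123 117  22  -8]
 [-57  22 171 199 194 161   1 -10]
 [-58 -65 -55 -26  35  10 -16  -5]
 [-56 -63 -66 -73 -76 -73  -7  -2]]
```

Emit:
play_rows(
  motion="0 0 0 0 0 0 0.6; 0 0 0 0 0 0 0.4; 0 0 0 0 0 0 0.3; 0 0 0 0 0 0 0.3; 0 0 -0.1 0 0 0 0.3; 0 0 -0.2 0 0 0 0.3; 0 0 -0.4 0 0 0 0.3; 0 0 -0.4 0 0 0 0.3; 0 0 -0.3 0 0 0 0.3; 0 0 0 0 0 0 0.3",
)

```text
t: 16.45
tool_pos: [0.4883, 0.3296, 0.2495]
tool_rot: [0.002, 0.0, 1.0, 0.001]
force: [0.4, 0.4, -0.6]
gripper_width: 0.0598
grasp_force: 0.0
```

Run:
```python
from h import *
p=camera("top");a=p["pixels"].astype(int)
print(a.min(-1)[221:230,301:308]);print((a[...,0]-a[...,1])[221:230,300:308])
for n in("top","scene"):
    p=camera(n)
    for l,z in(("hub_a",.094),("grip_a",.124)):
        for m in mark_of(l,p)[:4]:
            r,c=m["location"][0]*400,m["location"][1]*640
            print(n,l,round(m["p"],2),world(p,r,c,z).round(3),world(p,r,c).round(3))
K=p["camera_matrix"];R=np.array(p["R"]);t=np.array(p["t"])
r,c=np.mgrid[0:400,0:640];D=p["z_map"]
P=(np.stack([(c-K[0,2])/K[0,0]*D,(r-K[1,2])/K[1,1]*D,D],-1)-t)@R
k=(D>0)&(np.hypot(P[...,0]-.51,P[...,1]-.32)<.06)&(P[...,2]>.08)&(P[...,2]<.2)
for z in np.arange(.08,.2,.01):
    q=k&(P[...,2]>=z)&(P[...,2]<z+.01)
    if q.any():print(z.round(2),q.sum(),P[q].mean(0).round(3))
```

```text
[[ 37   3   3   0   0  43 100]
 [ 58  10  13  12  20  49  72]
 [ 60   0   0   0   0   0  29]
 [ 71  47 182 199 159 150 114]
 [ 45  23 103 146 176 169 191]
 [ 44  11  22  43  58  60  85]
 [ 58   4   9  10   5  27  55]
 [ 42  50  45  37  39  35  65]
 [ 41  38  30  25  11  43  67]]
[[-61 -68 -50 -55 -53 -50 -55 -72]
 [-64 -20 170 171 152  94   6 -79]
 [-62 -15 186 173 173 169  94 -42]
 [-66   3 137  10 -23  33  23  -4]
 [-53  56 160  80  42  23  13  -1]
 [-46 101 181 154 138 122  24  -5]
 [-56  17 122 114 128 170   2  -9]
 [-58 -63 -51 -50  -2  12 -15  -4]
 [-57 -62 -65 -73 -73 -37 -10  -3]]
top hub_a 0.85 [0.531 0.658 0.094] [ 0.542  0.681 -0.001]
top hub_a 0.7 [0.472 0.482 0.094] [0.477 0.49  0.025]
top hub_a 0.39 [0.522 0.178 0.094] [0.531 0.169 0.004]
top grip_a 0.81 [0.557 0.616 0.124] [0.563 0.625 0.082]
top grip_a 0.74 [0.523 0.504 0.124] [0.528 0.51  0.081]
top grip_a 0.62 [0.467 0.189 0.124] [0.437 0.235 0.592]
scene hub_a 0.82 [0.53  0.31  0.094] [0.531 0.311 0.093]
scene hub_a 0.78 [0.486 0.579 0.094] [0.527 0.662 0.021]
scene hub_a 0.56 [0.473 0.126 0.094] [0.509 0.169 0.027]
scene hub_a 0.52 [0.45  0.417 0.094] [0.491 0.493 0.015]
scene grip_a 0.8 [0.525 0.56  0.124] [0.56  0.626 0.068]
scene grip_a 0.77 [0.477 0.444 0.124] [0.513 0.508 0.062]
scene grip_a 0.74 [0.491 0.33  0.124] [0.483 0.317 0.138]
scene grip_a 0.67 [0.436 0.145 0.124] [0.464 0.181 0.072]
0.08 53 [0.517 0.308 0.086]
0.09 179 [0.524 0.316 0.094]
0.1 17 [0.489 0.321 0.104]
0.11 25 [0.484 0.321 0.115]
0.12 26 [0.484 0.322 0.125]
0.13 26 [0.485 0.321 0.136]
0.14 49 [0.488 0.327 0.145]
0.15 3 [0.486 0.321 0.151]
```

Crank seated (hub top 94 mm, knob top about 148 mm), pointer level, gripper clear.

```bash
python3 -c "
from workcell import *
print(sign_off())"
```

```text
the job is handed in; nothing more can be done
None
```

I wound the crank on the black-puck stage clockwise about 2.5 turns, until the pointer stood level with the red marker to within about 1 mm by the camera. I then let go with the crank still seated and handed the job in at about 17 s; no verdict came back.

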